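# Take the blade cap off a desk fan, whichever way it is threaded

### The job

The white desk fan on the green mat is being stripped for cleaning: unscrew the black cap that holds its blue blades. You cannot see whether its thread is the usual kind or reversed, so find out by trying: if it stops one way, it loosens the other. Unscrew it, lift it off and finish while still holding it in the gripper, upright and still, about ten centimetres above its seat, and leave everything else on the desk where it is.

Things in the scene. Friction and masses are not known exactly. Their poses are not given: they have to be found in the camera images.
- cap: Black ribbed plastic blade cap (spinner) at the middle of the white fan's blue rotor: upright, round, 38 mm across, 31 mm high, hollow, open below, 25 to 50 g, loose. Origin at the centre of its lower rim; z up, x along the white line on its top. It starts done up, rim on the hub face, x within 0.05 rad of world +x. Grip it round the sides; a 35 N grip turns it, and slips round it at a stop.
- cap_line (a point): Outer end of the short white index line on the cap's top, 16 mm from the cap's axis, 31 mm above its lower rim: shows how far the cap has turned.
- spindle_top (a point): Top of the 21 mm spindle hidden in the cap, on the rotor axis. Coarse thread with 2 mm end play: the cap rises 27 mm per turn (4.3 mm per rad). Its hand differs from run to run. The tightening way the cap gives at most 0.25 rad, then stops; the loosening way it runs easily, stays if let go part-way, and is off the thread after 2.3 to 2.7 rad; 25 mm above its seat it clears everything.
- rotor: The white fan's blue rotor: 50 mm hub, five blades out to 82 mm radius. It cannot turn: a black rubber wedge is jammed beside a blade. Origin on its axis at the hub face, where the cap's rim sits, 147 mm above the desk; z up, x along world x. The blades stay at least 6 mm below the hub face, so fingertips fit down to the hub face all round the cap.
- fan: The white desk fan on the green mat, head tilted back to face the ceiling: round 144 mm foot, two-armed yoke 226 mm wide, motor, bowl-shaped rear wire guard of 190 mm diameter with its rim 120 mm above the desk. Fixed. Origin on the rotor axis at the underside of the foot. The black fan farther right is another one, its turn still to come.
- front_guard: The white wire front guard already taken off, lying on the desk to the left: 195 mm across, 27 mm high, loose. Origin at the centre of its underside. Leave it.
- screwdriver: A screwdriver with red handle, 170 mm long, lying to the right of the fan, loose. Leave it.
- screw_dish: A small yellow dish with the guard's screws, 80 mm across, 22 mm high, to the right, near the robot, loose. Origin at the centre of its underside. Leave it.

How it is judged:
By the outcome, as a careful person would: the job done as asked, in the order asked, and still so for the second after the job is handed in, while the arm keeps its last pose, push and grip.
It also fails if it takes over 61 s, if anything falls off the work surface, if the arm or the gripper's body presses on something with over 40 N, if the wrist force passes 120 N, or if a joint passes its speed limit or range.

### The arm

A 6-joint arm with a two-finger parallel gripper is mounted at the origin on the work surface. World frame = base frame: x ahead of the robot, y to its left, z up, the work surface at z = 0. Lengths are in m, angles in degrees, forces in N, time in s.
With the tool pointing down it reaches from about 0.25 to 0.85 m from the base axis. Payload 12.5 kg.
Tool frame: the origin (TCP) lies where the fingers leave the gripper's body, on its centre line; the fingertips stand 84 mm ahead of it and the grasp point (between the pads) lies 65 mm ahead of it; z points along the fingers, y is the line along which they close (so a half turn about z gives the same grasp; the last joint's range is limited). The gripper opens to 93 mm and grips with 3 to 60 N. Pads are 15 mm wide; open, the fingers measure 128 mm over their backs; the gripper's body (75 mm by 188 mm) begins 65 mm behind the grasp point.
Start: joints at [60.814, 20.094, 94.641, -0, 65.266, -4.847], TCP at [0.227, 0.501, 0.303] pointing down, gripper open.
Joint ranges: [-157.81, 157.81], [-45, 120.19], [0.68, 151.7], [-89.99, 269.99], [4.06, 180], [-164.3, 164.3]. Speed limits (degrees/s): [127.2, 127.2, 159.86, 180, 180, 180].

### API

Orientations are given as [roll, pitch, yaw] about the fixed x, y, z axes, in that order (R = Rz(yaw) Ry(pitch) Rx(roll)).
In Python, from plant import arm gives the robot as it stands.
- The arm moves only by the tool drive_effector, called after ">>>" in YAML: its name, and indented under it one key for each argument. Schema: {"type":"object","properties":{"moves":{"type":"array","items":{"type":"array","items":{"type":"number"},"minItems":5,"maxItems":5},"minItems":1,"maxItems":12},"squeeze":{"type":"number"},"only":{"type":"string"},"quiet":{"type":"boolean"},"lines":{"type":"string"}},"required":["moves"],"additionalProperties":false}. moves is a list of rows, 1 to 12 of them, each of 5 numbers: the opening from 0.0 (shut) to 1.0 (fully open), then dx, dy, dz in a scale on which 1.0 is 800 mm, then a turn about the tool's z in shares of 180 degrees (1.0 is 180 degrees); each row is the pose to reach, as a shift and turn from the pose commanded when the call began, along the tool's axes at that moment; what a row does not reach only later rows make up. A row lasts 1/10 s, in which the tool goes at most 0.05 m and 8.59 degrees, less where a joint would pass 70% of its speed; a pose out of reach is approached as far as the arm can. The fingers move at their own pace and stop on an object; squeeze is the grip in N (left out, the last holds). Time passes only in rows, so rows that do not move let the fingers close. The tool returns the time, the measured TCP pose, the force, the opening and the grip force at its end. only (a regular expression) keeps the lines of the reply that match it, lines (a string "A,B") keeps lines A to B, and quiet returns only ok. No shift or turn number may pass 1 either way. Input that does not fit is refused with a message, and nothing moves.
- arm.read_state(): the state, without advancing time (a new reading comes with each control period).
- arm.read_camera(name): name is "side" or "top" or "wrist"; returns the picture (420x560x3 uint8, red, green, blue); there is no depth.
- arm.camera_info(name): a dict with "fx", "fy", "cx", "cy" (pixels), "T" (4x4, takes a point from camera to world coordinates); the wrist camera has in their place "tool_from_camera" (4x4, takes a point from camera to tool coordinates, whose origin is the TCP and whose axes are the flange's). Camera axes: x right, y down, z forward; pixel columns grow to the right and rows downward; lengths in m; the calibration is good to about 2 mm. A picture is of the moment at which its call begins: read the wrist's pose just before it. camera_info takes no time and is no camera call.
- arm.job_done(): hands the job in; it is judged then, once.
The state is a dict: "t": time; "joint_positions": joint angles; "dq": joint speeds; "joint_efforts": joint torques, N m; "tool_pos": TCP position; "ee_rot": TCP orientation; "wrist_force": force on the tool from outside, world axes, zero at the start; "ft_torque": the same for the moment, N m; "gripper_width": opening from 0.0 (shut) to 1.0 (fully open); "grasp_force": force on a finger pad.
Only numpy, scipy, OpenCV 4.12 (cv2) and the standard library are available. Lean on these libraries where they do the work, as an engineer would, in place of code of your own. Each camera call takes 0.05 s, during which the arm holds its last target. There are 200 camera calls.

## Working session

There is one attempt and no reset: what is moved stays moved. The work goes in short steps, Python scripts to look and compute and a tool call to move; the robot and the scene stay as the last step left them, time stands still between calls to the robot, and variables do not carry over. Pictures are saved under pics/ and viewed, at most 10 in all, crops included, and the job is handed in when it is done.

```bash
ls; mkdir -p pics; python3 - <<'E'
from plant import arm
import cv2,numpy as np
np.set_printoptions(precision=4,suppress=True)
ims=[]
for n in("top","side"):
    i=arm.read_camera(n);cv2.imwrite(f"pics/{n}0.png",i[...,::-1]);c=arm.camera_info(n);print(n,c)
print(arm.camera_info("wrist"));print(arm.read_state())
E
```

```text
pics
plant.py
top {'fx': 539.7522478446735, 'fy': 539.7522478446735, 'cx': 284.79551734746997, 'cy': 208.48854419593243, 'T': array([[-0.061 , -0.9752,  0.2129,  0.2017],
       [-0.9981,  0.06  , -0.0111,  0.0339],
       [-0.0019, -0.2132, -0.977 ,  1.5625],
       [ 0.    ,  0.    ,  0.    ,  1.    ]])}
side {'fx': 491.97633808606867, 'fy': 491.97633808606867, 'cx': 271.1282593764031, 'cy': 215.19885341995635, 'T': array([[ 0.9548, -0.1723,  0.2423,  0.1706],
       [-0.2968, -0.5054,  0.8102, -1.0336],
       [-0.0172, -0.8455, -0.5337,  0.7946],
       [ 0.    ,  0.    ,  0.    ,  1.    ]])}
{'fx': 295.4590055297478, 'fy': 295.4590055297478, 'cx': 275.9615117092037, 'cy': 210.69481821490987, 'tool_from_camera': array([[ 0.0011, -0.9676, -0.2526,  0.0712],
       [ 1.    ,  0.0015, -0.0015,  0.0009],
       [ 0.0018, -0.2526,  0.9676, -0.08  ],
       [ 0.    ,  0.    ,  0.    ,  1.    ]])}
{'t': 0.1, 'joint_positions': array([60.8125, 20.1205, 94.6709, -0.0002, 65.2649, -4.8474]), 'dq': array([ 0.0285, -0.0197, -0.0363,  0.0989,  0.0937, -0.0146]), 'joint_efforts': array([ -0.0002, -49.8028, -28.571 ,   0.07  ,   0.0237,  -0.    ]), 'tool_pos': array([0.2266, 0.5009, 0.3023]), 'ee_rot': array([-179.9439,   -0.0046,  155.6599]), 'wrist_force': array([0.4744, 0.2804, 0.0897]), 'ft_torque': array([-0.0292, -0.0193,  0.0241]), 'grasp_force': 0.0, 'gripper_width': 0.9970994131142189}
```

View pics/top0.png

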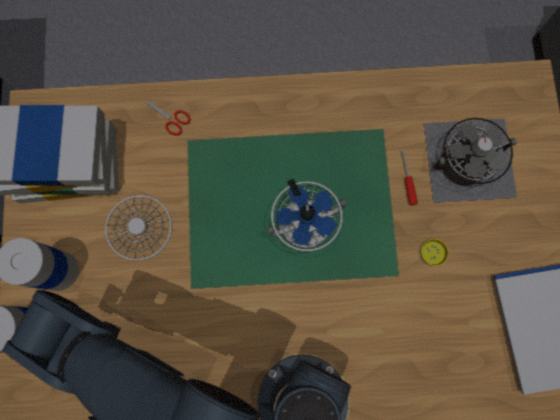

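View pics/side0.png

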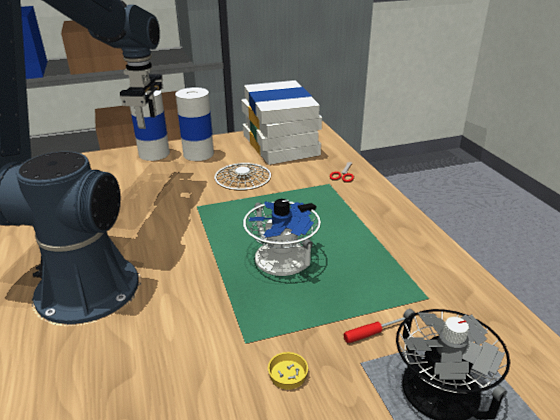

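The top view shows the white fan's black cap at about (307,213) and the wedge at (294,187). In the side view the cap is near (282,207). I'll enlarge both and triangulate.

```bash
cat > h.py <<'E'
import numpy as np,cv2
from plant import arm
np.set_printoptions(precision=4,suppress=True)
def ray(c,T,u,v):
    d=T[:3,:3]@np.array([(u-c["cx"])/c["fx"],(v-c["cy"])/c["fy"],1]);return T[:3,3],d/np.linalg.norm(d)
def onplane(c,T,u,v,z):
    o,d=ray(c,T,u,v);return o+d*(z-o[2])/d[2]
def tri(a,b):
    M=[np.eye(3)-np.outer(d,d) for o,d in(a,b)]
    return np.linalg.solve(M[0]+M[1],M[0]@a[0]+M[1]@b[0])
E
python3 - <<'E'
from h import *
t=cv2.imread("pics/top0.png");s=cv2.imread("pics/side0.png")
a=cv2.resize(t[180:240,270:345],None,fx=5,fy=5,interpolation=cv2.INTER_CUBIC)
b=cv2.resize(s[185:245,245:320],None,fx=5,fy=5,interpolation=cv2.INTER_CUBIC)
cv2.imwrite("pics/crop.png",np.hstack([a,b]))
for n,u,v in(("top",307,213),("side",282,203)):
    c=arm.camera_info(n);print(n,onplane(c,c["T"],u,v,.178))
ct,cs=arm.camera_info("top"),arm.camera_info("side")
print(tri(ray(ct,ct["T"],307,213),ray(cs,cs["T"],282,203)))
E
```

```text
top [ 0.4878 -0.0391  0.178 ]
side [ 0.4922 -0.0528  0.178 ]
[ 0.4929 -0.0402  0.1698]
```

View pics/crop.png

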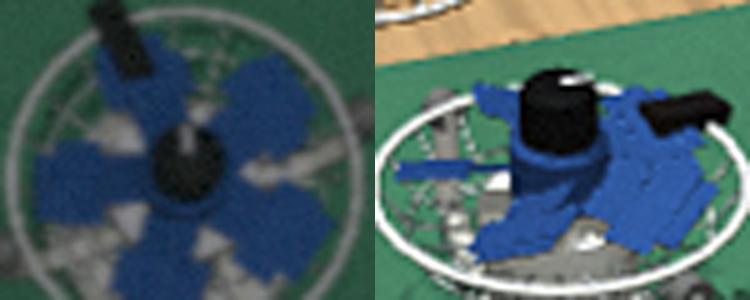

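The manual's scale: shifts go in shares of 800 mm and turns go in shares of 180 degrees. Converting my numbers, -0.465 m / 0.8 = -0.5813, -0.383 m / 0.8 = -0.4788, 70 degrees / 180 = 0.3889.

```bash
python3 - <<'E'
from h import *
ct,cs=arm.camera_info("top"),arm.camera_info("side")
p=tri(ray(ct,ct["T"],307.4,211.8),ray(cs,cs["T"],281.3,201.6));print(p, onplane(ct,ct["T"],307.4,211.8,.178),onplane(cs,cs["T"],281.3,201.6,.178))
E
```

```text
[ 0.493  -0.0408  0.1747] [ 0.4909 -0.0404  0.178 ] [ 0.4927 -0.0459  0.178 ]
```

>>> drive_effector:
  moves:
    - [1,-0.5813,-0.4788,-0.05,0.3889]
    - [1,-0.5813,-0.4788,-0.05,0.3889]
    - [1,-0.5813,-0.4788,-0.05,0.3889]
    - [1,-0.5813,-0.4788,-0.05,0.3889]
    - [1,-0.5813,-0.4788,-0.05,0.3889]
    - [1,-0.5813,-0.4788,-0.05,0.3889]
    - [1,-0.5813,-0.4788,-0.05,0.3889]
    - [1,-0.5813,-0.4788,-0.05,0.3889]
    - [1,-0.5813,-0.4788,-0.05,0.3889]
    - [1,-0.5813,-0.4788,-0.05,0.3889]
    - [1,-0.5813,-0.4788,-0.05,0.3889]
    - [1,-0.5813,-0.4788,-0.05,0.3889]

```text
t: 1.3
tool_pos: [0.4912, -0.0383, 0.3425]
ee_rot: [-180.0, -0.0, 85.6]
wrist_force: [-0.5, 1.6, 0.5]
gripper_width: 1.004
grasp_force: 0.0
```

```bash
python3 - <<'E'
from h import *
i=arm.read_camera("wrist")[...,::-1];cv2.imwrite("pics/w1.png",i)
E
```

```text
(no output)
```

View pics/w1.png

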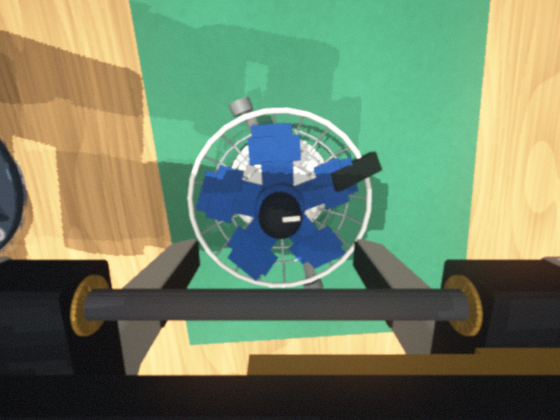

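The wrist view shows the cap at about (280,214), with its white line running to (300,218). The wedge is at (357,171), clear of the finger path. Next I'll measure the cap top.

```bash
cat >> h.py <<'E'
def wT(s):
    from scipy.spatial.transform import Rotation as R
    T=np.eye(4);T[:3,:3]=R.from_euler("xyz",s["ee_rot"],degrees=True).as_matrix();T[:3,3]=s["tool_pos"]
    c=arm.camera_info("wrist");return c,T@c["tool_from_camera"]
E
python3 - <<'E'
from h import *
s=arm.read_state();c,T=wT(s)
i=cv2.imread("pics/w1.png");r=i[170:255,235:325]
b=(r.max(2)<45).astype(np.uint8)
n,l,st,ce=cv2.connectedComponentsWithStats(b);k=1+st[1:,4].argmax();print(st[k],ce[k])
h=cv2.convexHull(max(cv2.findContours((l==k).astype(np.uint8),0,2)[0],key=cv2.contourArea))
e=cv2.fitEllipse(h);print(e)
for q in(e[0],ce[k]):
    print([onplane(c,T,q[0]+235,q[1]+170,z) for z in(.178,.165,.147)])
w=((r.min(2)>130)&(cv2.dilate((l==k).astype(np.uint8),np.ones((9,9)))>0));y,x=np.nonzero(w);print(x.min()+235,x.max()+235,y.min()+170,y.max()+170)
for u in(x.min(),x.max()): print(onplane(c,T,u+235,y[x==u].mean()+170,.178))
P=lambda p:(lambda q:(c["cx"]+c["fx"]*q[0]/q[2],c["cy"]+c["fy"]*q[1]/q[2]))((np.linalg.inv(T)@[*p,1])[:3])
print(P((.493,-.041,.178)),P((.493,-.041,.147)),s["tool_pos"])
E
```

```text
[  24   23   42   45 1062] [43.8964 44.2863]
((44.71282958984375, 45.17740249633789), (41.1956901550293, 45.26995086669922), 175.69166564941406)
[array([ 0.4963, -0.0411,  0.178 ]), array([ 0.4962, -0.0447,  0.165 ]), array([ 0.4961, -0.0498,  0.147 ])]
[array([ 0.4957, -0.0402,  0.178 ]), array([ 0.4955, -0.0438,  0.165 ]), array([ 0.4954, -0.0488,  0.147 ])]
283 299 216 221
[ 0.4989 -0.0447  0.178 ]
[ 0.5127 -0.0449  0.178 ]
(np.float64(275.8759838999213), np.float64(215.3839783766041)) (np.float64(275.8449693828889), np.float64(206.6335600928704)) [ 0.4937 -0.0433  0.3429]
```

The arm was still settling when I took that picture, so I'll measure again at rest.

```bash
cat > m.py <<'E'
from h import *
arm.read_camera("wrist");arm.read_camera("wrist")
s=arm.read_state();i=arm.read_camera("wrist")[...,::-1];c,T=wT(s);print(s["tool_pos"],s["ee_rot"],s["t"])
cv2.imwrite("pics/w2.png",i);r=i[170:265,225:330]
b=(r.max(2)<45).astype(np.uint8)
n,l,st,ce=cv2.connectedComponentsWithStats(b);k=1+st[1:,4].argmax();x,y,w,h,_=st[k]+[225,170,0,0,0];print(x,y,w,h)
q=(x+w/2-.5,y+h-w/2-.5);print("axis",onplane(c,T,*q,.178))
m=((r.min(2)>130)&(cv2.dilate((l==k).astype(np.uint8),np.ones((9,9)))>0));y,x=np.nonzero(m)
for u in(x.min(),x.max()): print("line",onplane(c,T,u+225,y[x==u].mean()+170,.178))
E
python3 m.py
```

```text
[ 0.4913 -0.0382  0.342 ] [-179.9612    0.0017   85.4458] 1.45
259 193 42 46
axis [ 0.4932 -0.0375  0.178 ]
line [ 0.4952 -0.0395  0.178 ]
line [ 0.5098 -0.0397  0.178 ]
```

Scaled: 0.107 m / 0.8 = 0.1338, -0.001 m / 0.8 = -0.0013.

>>> drive_effector:
  moves:
    - [0.7,-0.0013,0.0025,0.05,0]
    - [0.7,-0.0013,0.0025,0.0875,0]
    - [0.7,-0.0013,0.0025,0.1188,0]
    - [0.7,-0.0013,0.0025,0.1338,0]
    - [0.7,-0.0013,0.0025,0.1338,0]
    - [0.7,-0.0013,0.0025,0.1338,0]
    - [0.7,-0.0013,0.0025,0.1338,0]
  squeeze: 10

```text
t: 2.2
tool_pos: [0.4932, -0.0371, 0.2367]
ee_rot: [179.9, 0.0, 85.7]
wrist_force: [0.5, -1.1, -0.9]
gripper_width: 0.698
grasp_force: 0.0
```

>>> drive_effector:
  moves:
    - [0.2,0,0,0,0]
    - [0.2,0,0,0,0]
    - [0.2,0,0,0,0]
    - [0.2,0,0,0,0]
    - [0.2,0,0,0,0]
  squeeze: 10

```text
t: 2.7
tool_pos: [0.4931, -0.0374, 0.2357]
ee_rot: [179.9, 0.0, 85.7]
wrist_force: [2.3, 0.6, 0.5]
gripper_width: 0.407
grasp_force: 10.0
```

```bash
python3 - <<'E'
from h import *
cv2.imwrite("pics/w3.png",np.hstack([arm.read_camera("wrist")[150:420,130:430,::-1],arm.read_camera("side")[100:370,150:450,::-1]]))
s=arm.read_state();print(s["tool_pos"],s["wrist_force"],s["ft_torque"],s["joint_positions"])
E
```

```text
[ 0.4931 -0.0374  0.2358] [ 2.4776 -0.3962  0.8052] [-0.1664 -0.4301 -0.0427] [ -9.7277  19.3033 106.5466   0.0035  54.0784  -5.3888]
```

View pics/w3.png

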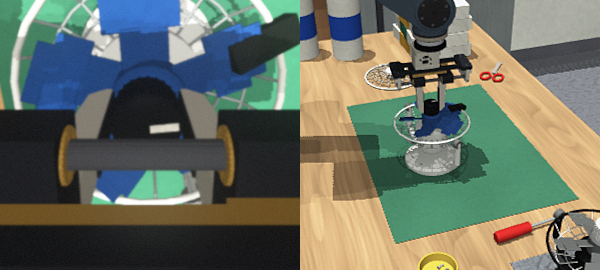

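The cap is gripped: the opening reads 37.9 mm against its 38 mm. The white line shows at about (294,278) in wrist pixels. I'll check the centring from that line, then try the turn.

```bash
cat > line.py <<'E'
from h import *
import sys
zt=float(sys.argv[1]) if len(sys.argv)>1 else .178
s=arm.read_state();i=arm.read_camera("wrist")[...,::-1];c,T=wT(s)
r=i[215:330,230:335];m=(r.min(2)>140).astype(np.uint8)
n,l,st,ce=cv2.connectedComponentsWithStats(m)
for k in range(1,n):
    if st[k,4]>25:
        (x,y),sz,a=R=cv2.minAreaRect(np.argwhere(l==k)[:,::-1].astype(np.float32))
        B=cv2.boxPoints(R)+[230,215]
        e=np.linalg.norm(B[1]-B[0])<np.linalg.norm(B[2]-B[1])
        p,q=((B[0]+B[1])/2,(B[2]+B[3])/2) if e else ((B[1]+B[2])/2,(B[3]+B[0])/2)
        P,Q=onplane(c,T,*p,zt),onplane(c,T,*q,zt)
        print(st[k],p,q,P[:2],Q[:2],"ang",np.degrees(np.arctan2(*(Q-P)[[1,0]])),"len",np.linalg.norm(P-Q))
print(s["t"],s["tool_pos"],s["ee_rot"],"F",s["wrist_force"],"M",s["ft_torque"],s["grasp_force"],s["gripper_width"],"j6",s["joint_positions"][5])
E
python3 line.py
```

```text
[ 50  59  29   9 201] [308.1269 276.7767] [279.8426 278.797 ] [ 0.5086 -0.0387] [ 0.494  -0.0387] ang -179.8011898395556 len 0.014532002246928239
2.8 [ 0.4931 -0.0374  0.2358] [179.9283   0.0039  85.659 ] F [ 2.4776 -0.3962  0.8052] M [-0.1664 -0.4301 -0.0427] 10.000300696701743 0.40638907087884324 j6 -5.388764450867336
```

Scaled: -0.0013 m / 0.8 = -0.0016, -0.001 m / 0.8 = -0.0013, -30 degrees / 180 = -0.1667.

>>> drive_effector:
  moves:
    - [0.2,-0.0016,0,0,0]
    - [0.2,-0.0016,0,0,0]
    - [0.2,-0.0016,0,0,0]
    - [0.2,-0.0016,0,0,-0.0333]
    - [0.2,-0.0016,0,0,-0.0667]
    - [0.2,-0.0016,0,-0.0006,-0.1]
    - [0.2,-0.0016,0,-0.0013,-0.1333]
    - [0.2,-0.0016,0,-0.0013,-0.1667]
    - [0.2,-0.0016,0,-0.0013,-0.1667]
  squeeze: 35

```text
t: 3.75
tool_pos: [0.4925, -0.0385, 0.2366]
ee_rot: [-180.0, -0.0, 115.7]
wrist_force: [-0.1, 0.6, 5.0]
gripper_width: 0.405
grasp_force: 35.0
```

```bash
python3 line.py
```

```text
[ 79   0  26  18 366] [334.  223.5] [309.  223.5] [ 0.5053 -0.0005] [ 0.4943 -0.0059] ang -154.1594895992867 len 0.012264434005877897
[ 50  59  29   9 195] [308.1436 276.4357] [279.9258 279.2574] [ 0.507  -0.0314] [ 0.4947 -0.0391] ang -147.85556477744004 len 0.014621186527639659
3.75 [ 0.4925 -0.0385  0.2366] [-179.9816   -0.024   115.7483] F [-0.11    0.6443  5.0355] M [ 0.205   0.1307 -0.0139] 34.99986762413755 0.40535050325628086 j6 -35.627277370012415
```

The cap turned the full 30° with the gripper, well past the 14° it would give if tightening, and there was no torque. So counter-clockwise loosens it. The last joint's limit is close, so I'll let go, wind back and regrip.

>>> drive_effector:
  moves:
    - [0.55,0,0,0,0]
    - [0.55,0,0,0,0]
    - [0.55,0,0,0,0]
    - [0.55,0,0,0,0]
  squeeze: 10

```text
t: 4.2
tool_pos: [0.4925, -0.0386, 0.2363]
ee_rot: [-180.0, -0.0, 115.6]
wrist_force: [0.1, 0.1, 0.2]
gripper_width: 0.546
grasp_force: 0.0
```

>>> drive_effector:
  moves:
    - [0.55,0,0,0,0.0444]
    - [0.55,0,0,0,0.0889]
    - [0.55,0,0,0,0.1333]
    - [0.55,0,0,0,0.1778]
    - [0.55,0,0,0,0.2222]
    - [0.55,0,0,0,0.2667]
    - [0.55,0,0,0,0.3111]
    - [0.55,0,0,0,0.3556]
    - [0.55,0,0,0,0.4]
    - [0.55,0,0,0,0.4444]
    - [0.55,0,0,0,0.4889]
    - [0.55,0,0,0,0.5333]

```text
t: 5.4
tool_pos: [0.4926, -0.0386, 0.2364]
ee_rot: [-180.0, 0.0, 19.3]
wrist_force: [-0.4, -0.2, 0.1]
gripper_width: 0.546
grasp_force: 0.0
```

>>> drive_effector:
  moves:
    - [0.2,0,0,0,0]
    - [0.2,0,0,0,0]
    - [0.2,0,0,0,0]
    - [0.2,0,0,0,0]
    - [0.2,0,0,0,0]
  squeeze: 35

```text
t: 5.9
tool_pos: [0.493, -0.0395, 0.2366]
ee_rot: [179.9, -0.0, 19.9]
wrist_force: [1.8, -7.4, -1.6]
gripper_width: 0.406
grasp_force: 34.9
```

```bash
python3 line.py .18
```

```text
[ 37  27  12  28 227] [270.6381 241.7543] [274.7531 269.187 ] [ 0.5084 -0.0299] [ 0.4953 -0.0368] ang -152.26860427382417 len 0.014845625593445709
5.9 [ 0.493  -0.0395  0.2366] [179.8631  -0.0243  19.8961] F [ 1.8017 -7.4222 -1.6052] M [-1.6258 -0.1784 -0.007 ] 34.92847711146425 0.40642686001072836 j6 60.24376904724668
```

Scaled: -0.0072 m / 0.8 = -0.009, -0.0066 m / 0.8 = -0.0083, -96 degrees / 180 = -0.5333.

>>> drive_effector:
  moves:
    - [0.2,0,0,-0.0008,-0.0444]
    - [0.2,0,0,-0.0015,-0.0889]
    - [0.2,0,0,-0.0023,-0.1333]
    - [0.2,0,0,-0.003,-0.1778]
    - [0.2,0,0,-0.0038,-0.2222]
    - [0.2,0,0,-0.0045,-0.2667]
    - [0.2,0,0,-0.0053,-0.3111]
    - [0.2,0,0,-0.006,-0.3556]
    - [0.2,0,0,-0.0068,-0.4]
    - [0.2,0,0,-0.0075,-0.4444]
    - [0.2,0,0,-0.0083,-0.4889]
    - [0.2,0,0,-0.009,-0.5333]

```text
t: 7.15
tool_pos: [0.4933, -0.0403, 0.2441]
ee_rot: [180.0, 0.3, 116.2]
wrist_force: [3.0, -13.9, -1.4]
gripper_width: 0.405
grasp_force: 34.9
```

```bash
python3 line.py .187
```

```text
[ 78   0  27  11 245] [334. 220.] [308. 220.] [ 0.5047 -0.0005] [ 0.4934 -0.0061] ang -153.6943042039358 len 0.012561030569950614
[ 37  27  12  27 201] [270.4181 241.7873] [274.4083 268.3888] [ 0.482  -0.0242] [ 0.4901 -0.0362] ang -55.966645674106694 len 0.014453692838454114
7.15 [ 0.4933 -0.0403  0.2441] [179.9794   0.2523 116.2254] F [  3.036  -13.8721  -1.4407] M [-2.7979 -0.4233 -0.1445] 34.91922908462584 0.40482410599765406 j6 -36.07515604629025
```

Scaled: -0.0036 m / 0.8 = -0.0045, -0.0018 m / 0.8 = -0.0023, -46 degrees / 180 = -0.2556.

>>> drive_effector:
  moves:
    - [0.2,-0.0023,-0.0011,-0.0008,-0.0444]
    - [0.2,-0.0023,-0.0011,-0.0015,-0.0889]
    - [0.2,-0.0023,-0.0011,-0.0023,-0.1333]
    - [0.2,-0.0023,-0.0011,-0.003,-0.1778]
    - [0.2,-0.0023,-0.0011,-0.0038,-0.2222]
    - [0.2,-0.0023,-0.0011,-0.0045,-0.2556]
    - [0.2,-0.0023,-0.0011,-0.0045,-0.2556]

```text
t: 7.9
tool_pos: [0.4935, -0.0411, 0.2478]
ee_rot: [-180.0, 0.2, 162.1]
wrist_force: [4.7, -1.6, 0.0]
gripper_width: 0.406
grasp_force: 34.9
```

```bash
python3 line.py .19
```

```text
[ 38  27  11  27 201] [270.3243 241.9459] [274.7297 268.3784] [ 0.4748 -0.0371] [ 0.4891 -0.0394] ang -9.218223236273705 len 0.014443501883384263
7.9 [ 0.4935 -0.0411  0.2478] [-179.9922    0.1816  162.0893] F [ 4.6648 -1.5669  0.0159] M [-0.5064 -0.8461 -0.0105] 34.929949074285105 0.4059497838883466 j6 -82.19804349830278
```

Scaled: -0.01 m / 0.8 = -0.0125, -0.007 m / 0.8 = -0.0088.

>>> drive_effector:
  moves:
    - [0.2,0,0,-0.0025,0]
    - [0.2,0,0,-0.005,0]
    - [0.2,0,0,-0.0088,0]
    - [0.2,0,0,-0.0125,0]
    - [0.2,0,0,-0.0125,0]

```text
t: 8.45
tool_pos: [0.4925, -0.0405, 0.2575]
ee_rot: [-180.0, -0.0, 161.8]
wrist_force: [0.4, -0.8, -1.1]
gripper_width: 0.404
grasp_force: 34.9
```

```bash
python3 line.py .2
```

```text
[85 21  9  5 29] [323. 238.] [315. 238.] [ 0.4798 -0.0111] [ 0.4785 -0.0148] ang -108.13416091173964 len 0.003942018803987219
[ 38  27  11  27 201] [270.3243 241.9459] [274.7568 268.5405] [ 0.4737 -0.0364] [ 0.488  -0.0388] ang -9.527464842071899 len 0.014493625314952347
[ 60 108  32   7 114] [321. 326.] [290. 326.] [ 0.5275 -0.0257] [ 0.5223 -0.0415] ang -108.09595965499153 len 0.016598341131810867
[  8 111  26   4  62] [238.  327.5] [263.  327.5] [ 0.5145 -0.0683] [ 0.5187 -0.0556] ang 71.9047488416152 len 0.013416075936554557
8.45 [ 0.4925 -0.0405  0.2575] [-179.9988   -0.006   161.7659] F [ 0.3957 -0.7609 -1.0817] M [ 0.0081 -0.0149 -0.0466] 34.932700881036 0.4040095851714747 j6 -81.8709255671356
```

The cap is free: no force on the wrist, and the white line keeps its place in the gripper. Next is the lift to about 10 cm.

Scaled: -0.077 m / 0.8 = -0.0963, -0.07 m / 0.8 = -0.0875.

>>> drive_effector:
  moves:
    - [0.2,0,0,-0.0188,0]
    - [0.2,0,0,-0.0375,0]
    - [0.2,0,0,-0.0563,0]
    - [0.2,0,0,-0.075,0]
    - [0.2,0,0,-0.0875,0]
    - [0.2,0,0,-0.0963,0]
    - [0.2,0,0,-0.0963,0]
    - [0.2,0,0,-0.0963,0]
    - [0.2,0,0,-0.0963,0]
    - [0.2,0,0,-0.0963,0]

```text
t: 9.5
tool_pos: [0.4925, -0.0406, 0.3338]
ee_rot: [-180.0, -0.1, 161.7]
wrist_force: [0.3, -0.2, -0.9]
gripper_width: 0.405
grasp_force: 34.9
```

```bash
python3 - <<'E'
from h import *
a=arm.read_camera("side")[...,::-1];w=arm.read_camera("wrist")[...,::-1]
cv2.imwrite("pics/end.png",np.hstack([cv2.resize(a[60:360,140:440],(400,400)),cv2.resize(w,(400,400))]))
E
python3 line.py .278
```

```text
[  0   0  18  13 137] [247. 221.] [230. 221.] [ 0.4595 -0.0434] [ 0.4569 -0.0512] ang -108.24351271121095 len 0.008166044735785064
[72  0 16 10 97] [317.  219.5] [302.  219.5] [ 0.4693 -0.0113] [ 0.467  -0.0181] ang -108.24411142646525 len 0.0071889114258617826
[ 38  27  11  27 195] [270.2755 242.1358] [275.1887 268.3396] [ 0.4732 -0.0362] [ 0.4872 -0.0383] ang -8.538075154707336 len 0.01415980899916792
9.6 [ 0.4925 -0.0406  0.334 ] [-179.9955   -0.0324  161.6623] F [ 0.1443 -0.4808 -0.7139] M [0.0088 0.0119 0.0076] 34.932906003668904 0.4066956739414616 j6 -81.77048035053954
```

View pics/end.png

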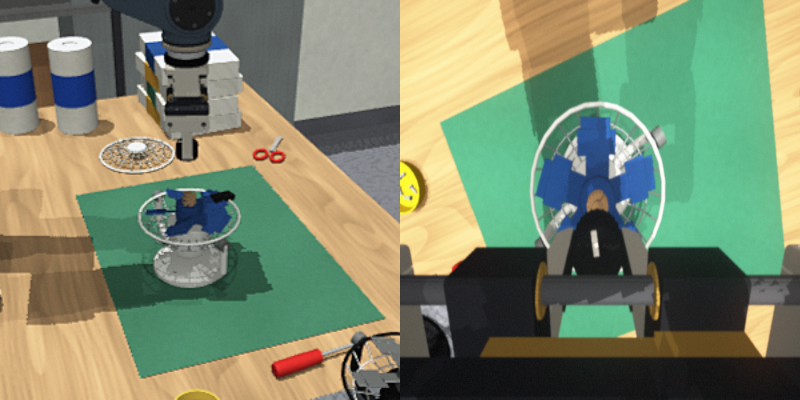

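The picture shows the cap upright in the gripper at (187,148), above the bare spindle at (190,200). The wedge, guard, screwdriver and dish look undisturbed, so I'll hand the job in.

```bash
python3 -c "
from plant import arm
print(arm.job_done())"
```

```text
the job is handed in; nothing more can be done
None
```

The cap's thread is the usual kind: it loosened counter-clockwise, and I handed the job in at about 9.6 s with the cap held upright and still in the gripper, about 10 cm above its seat; the other items looked untouched.

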